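Lock the lighting hatch of an architectural model

TASK

In the front of the model's plinth the hatch of the lighting compartment is propped open. With the fingertips push it fully shut, then set the fingertips in the slot of each of its two quarter-turn fasteners and turn both clockwise, fully to the stop, so that the hatch is locked. Only push and turn: do not lift or pinch the hatch, and leave everything else on the model and table where it is.

Things in the scene. Friction and masses are not known exactly. Their poses are not given: they have to be found in the camera images.
- plinth: Fixed plinth of an architectural model: white box on plywood, 340 mm deep (x) x 430 mm wide (y), its deck 78 mm above the table. Origin on the table, 120 mm in +x from the hatch's hinge line and midway across; z up, x points away from the robot (within 20 degrees) towards the buildings, which start at plinth x = 110 mm and rise up to 68 mm above the deck.
- hatch (a joint): Hatch angle: 0 = shut, outer face flush with the deck; grows as it swings up; starts 0.6 to 1.0 rad open. Stiff hinge (0.65 N m friction): it stays where left. Grey panel 148 mm (hinge to free edge) x 300 mm (y) x 8 mm, hinged on its robot side; when open, its outer face looks up and towards the robot and its free edge is the far, high one.
- hatch_hinge (a point): Middle of the hinge line, on the outer face, 78 mm above the table. Turns with the hatch: x along the panel towards the free edge, y along the hinge (left), z out of the outer face.
- hatch_push (a point): Point on the hatch's outer face, in the bare 76 mm wide strip between the two fastener housings, 130 mm from the hinge, 20 mm from the free edge: a good place to push. Axes as hatch_hinge.
- hatch_lining: Thin dark rubber lining under the hatch, 130 x 280 x 3 mm; origin on the hinge line. Only touched if the hatch is pinched or lifted from below; leave it alone.
- fastener_left (a joint): Angle of the left quarter-turn fastener, a disc in the hatch: starts at 0 to 0.3 (unlocked), locks at its stop at 1.571. Grows clockwise seen from above. At 0 its slot points from hinge to free edge (hatch x), at 1.571 it lies parallel to the hinge. Friction 0.1 N m, no spring: stays where left. A tongue below swings under the deck edge.
- fastener_left_slot (a point): Centre of the slot's floor in the left fastener, on its axis, 100 mm from the hinge, 82 mm left of the hatch's middle, 80 mm above the table when shut. x along the slot, z out. Steel disc of 72 mm dia, a straight slot 28 mm wide, 15 mm deep right across it, sunk in a square black housing 88 mm wide, 18 mm high. Two fingertips 20-30 mm apart fit along it with little play.
- fastener_right (a joint): Angle of the right quarter-turn fastener, a disc in the hatch: starts at 0 to 0.3 (unlocked), locks at its stop at 1.571. Grows clockwise seen from above. At 0 its slot points from hinge to free edge (hatch x), at 1.571 it lies parallel to the hinge. Friction 0.1 N m, no spring: stays where left. A tongue below swings under the deck edge.
- fastener_right_slot (a point): Centre of the slot's floor in the right fastener, on its axis, 100 mm from the hinge, 82 mm right of the hatch's middle, 80 mm above the table when shut. x along the slot, z out. Steel disc of 72 mm dia, a straight slot 28 mm wide, 15 mm deep right across it, sunk in a square black housing 88 mm wide, 18 mm high. Two fingertips 20-30 mm apart fit along it with little play.
- glue_bottle: Bystander: white squeeze bottle with dark cap, 42 mm dia, 110 mm tall, loose on the table left of the plinth. Origin at its underside's centre. Leave it alone.
- paint_jar: Bystander: glass jar, 52 mm dia, 55 mm tall, loose on the table right of the plinth. Origin at its underside's centre. Leave it alone.
- rinse_cup: Bystander: white ceramic cup, 70 mm dia, 80 mm tall, loose on the table right of the plinth, further back. Origin at its underside's centre. Leave it alone.
- brush: Bystander: 160 mm brush lying flat, loose on the table left of the plinth. Origin at its underside's centre. Leave it alone.
- timber_offcut: Bystander: dark wood piece 60 x 20 x 18 mm, loose on the deck left of the hatch. Origin at its underside's centre. Leave it alone.
- model_column: Bystander: small plaster column, 28 mm dia, 50 mm tall, loose on the deck behind the hatch. Origin at its underside's centre. Leave it alone.
- paint_pot: Bystander: grey pot, 40 mm dia, 30 mm tall, loose on the deck right of the hatch. Origin at its underside's centre. Leave it alone.

How it is judged:
By the outcome, as a careful person would: the job done as asked, in the order asked, and still so for the second after the job is handed in, with the robot touching nothing.
It also fails if it takes over 61 s, if anything falls off the work surface, if the arm or the gripper's body presses on something with over 40 N, if the wrist force passes 120 N, or if a joint passes its speed limit or range.

ROBOT

A 7-joint arm with a two-finger parallel gripper is mounted at the origin on the work surface. World frame = base frame: x ahead of the robot, y to its left, z up, the work surface at z = 0. Lengths are in m, angles in rad, forces in N, time in s.
With the tool pointing down it reaches from about 0.425 to 0.825 m from the base axis. Payload 3.6 kg.
Tool frame: the origin (TCP) lies midway between the tips of the shut fingers; the grasp point (between the pads) lies 19 mm behind it (robot.grip_depth is the distance from the TCP to the grasp point, in m); z points along the fingers, y is the direction in which the jaws open and shut (so a half turn about z gives the same grasp; the last joint's range is limited). The gripper opens to 85 mm and grips with 20 to 120 N. Pads are 22 mm wide; open, the fingers measure 114 mm over their backs; the gripper's body (76 mm by 85 mm) begins 54 mm behind the grasp point. The pads swing forward as they close: fully open they stand 13 mm farther back than shut.
Start: joints at [1.089, 0.615, -0.013, 1.423, 0.008, 1.103, -0.04], TCP at [0.286, -0.584, 0.202] pointing down, gripper open.
Joint ranges: [-3.12, 3.12], [-0.3, 2.06], [-1.34, 1.32], [0.26, 2.42], [-1.36, 4.5], [0.01, 1.98], [-2.84, 2.84]. Speed limits (rad/s): [2.79, 2.79, 3.14, 3.14, 3.14, 3.14, 3.14].

INTERFACE

Orientations are given as [roll, pitch, yaw] about the fixed x, y, z axes, in that order (R = Rz(yaw) Ry(pitch) Rx(roll)).
In Python, from workcell import robot gives the robot as it stands.
- The arm moves only by the tool carry_out, never from a script. Its argument "deltas" is a list that holds one entry, the list of rows, each a list of 7 numbers: the shift along the tool's x, y, z scaled (see below), then the turn, a rotation vector about the tool's x, y, z scaled (see below), then the finger opening in mm, from 0 to 85.4. A call has 1 to 5 rows; each row shifts and turns the commanded pose from where the row before left it, along the tool's axes as they then stand; what a row does not reach is not made up. The controller multiplies each number of a shift by 0.05 m and each number of a turn by 8 degrees. A row lasts 1/8 s, in which the tool goes at most 62.5 mm and 10.7 degrees, less where a joint would pass 70% of its speed; a pose out of reach is approached as far as the arm can. A call with a number of a shift or a turn outside -1 to 1 is refused whole. A call with a gripper value outside its range is refused whole. The fingers move at their own pace and stop on an object; "force" is the grip in N (left out, the last holds). Time passes only in rows, so rows that do not move let the fingers close. It gives the time, the measured TCP pose, the force and the opening at its end, in the units of the state.
- robot.state(): the state, without advancing time (a new reading comes with each control period).
- robot.capture(name): name is "side" or "top"; returns the picture (384x512x3 uint8, red, green, blue); there is no depth.
- robot.camera_model(name): a dict with "camera_matrix" (3x3 intrinsics, pixels), "pose" (4x4, takes a point from camera to world coordinates). Camera axes: x right, y down, z forward; pixel columns grow to the right and rows downward; lengths in m; the calibration is good to about 2 mm. A picture is of the moment at which its call begins. camera_model takes no time and is no camera call.
- robot.sign_off(): hands the job in, once; it reports no verdict.
The state is a dict: "time": time; "joint_pos": joint angles; "joint_vel": joint speeds; "joint_efforts": joint torques, N m; "tool_pos": TCP position; "eef_rot": TCP orientation; "wrist_force": force on the tool from outside, world axes, zero at the start; "moment": the same for the moment, N m; "grip_width": finger opening in m.
Only numpy, scipy, OpenCV 4.12 (cv2) and the standard library are available. Lean on these libraries where they do the work, as an engineer would, in place of code of your own. Each camera call takes 0.05 s, during which the arm holds its last target. There are 200 camera calls.

## Working session

There is one attempt and no reset: what is moved stays moved. The work goes in short steps, Python scripts to look and compute and a tool call to move; the robot and the scene stay as the last step left them, time stands still between calls to the robot, and variables do not carry over. Pictures are saved under pics/ and viewed, about 8 in all and at most 12, crops included, and the job is handed in when it is done.

Besides the shell and the picture viewer there is one more tool, called after "Call:" by a JSON object that holds its "name" and its "arguments", one argument or row to a line. carry_out: Moves the arm, as the interface text tells. Shifts and turns lie within -1 to 1; 1 stands for 0.05 m of shift or 8 degrees of turn. Its arguments: {"type":"object","properties":{"deltas":{"type":"array","items":{"type":"array","items":{"type":"array","items":{"type":"number"}}}},"force":{"type":"number"}},"required":["deltas"]}

```bash
mkdir -p pics; ls; python3 - <<'E'
from workcell import robot
import cv2,numpy as np
np.set_printoptions(precision=4,suppress=True)
for n in("side","top"):
    im=robot.capture(n); cv2.imwrite(f"pics/{n}0.png",cv2.resize(im[:,:,::-1],(800,600),interpolation=cv2.INTER_CUBIC))
    c=robot.camera_model(n);print(c["camera_matrix"],c["pose"])
print(robot.state())
E
```

```text
pics
[[381.908   0.    256.582]
 [  0.    381.908 187.726]
 [  0.      0.      1.   ]] [[-0.9137 -0.2182  0.3428  0.2741]
 [-0.4061  0.5246 -0.7482  0.6839]
 [-0.0166 -0.8229 -0.568   0.5536]
 [ 0.      0.      0.      1.    ]]
[[349.9298   0.     253.6862]
 [  0.     349.9298 195.154 ]
 [  0.       0.       1.    ]] [[-0.0152 -0.9831  0.1824  0.4084]
 [-0.9998  0.0129 -0.0141  0.0357]
 [ 0.0115 -0.1826 -0.9831  0.9344]
 [ 0.      0.      0.      1.    ]]
{'time': 0.1, 'joint_pos': array([ 1.0895,  0.6158, -0.0126,  1.4248,  0.0081,  1.1034, -0.0404]), 'joint_vel': array([-0.0002, -0.0035,  0.0001, -0.0039,  0.0003, -0.0008,  0.0013]), 'joint_efforts': array([  0.0006, -47.0382,   0.26  , -17.1572,   0.01  ,   0.0059,
         0.    ]), 'tool_pos': array([ 0.2852, -0.5832,  0.2007]), 'eef_rot': array([-3.1392,  0.    ,  0.4549]), 'wrist_force': array([-0.4789, -0.2697, -1.01  ]), 'moment': array([0.0217, 0.0108, 0.0802]), 'grip_width': 0.085288739135387}
```

View pics/top0.png

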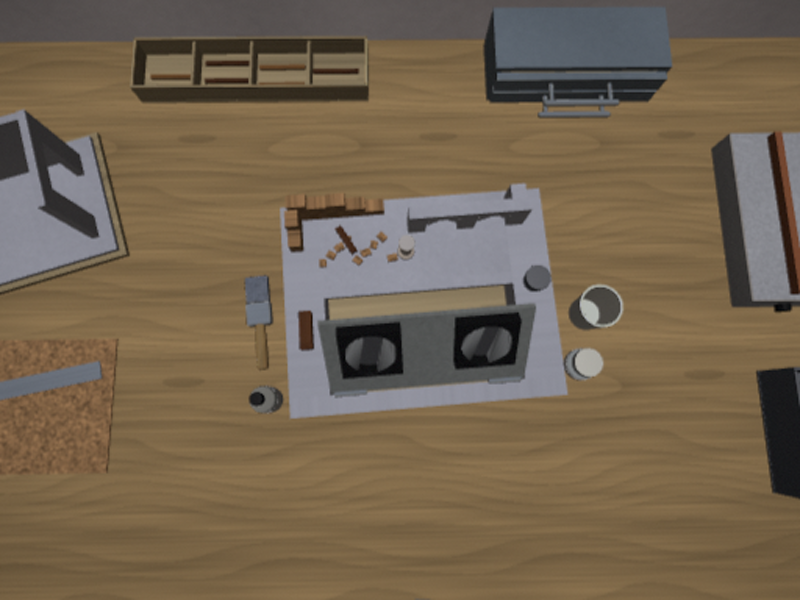

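View pics/side0.png

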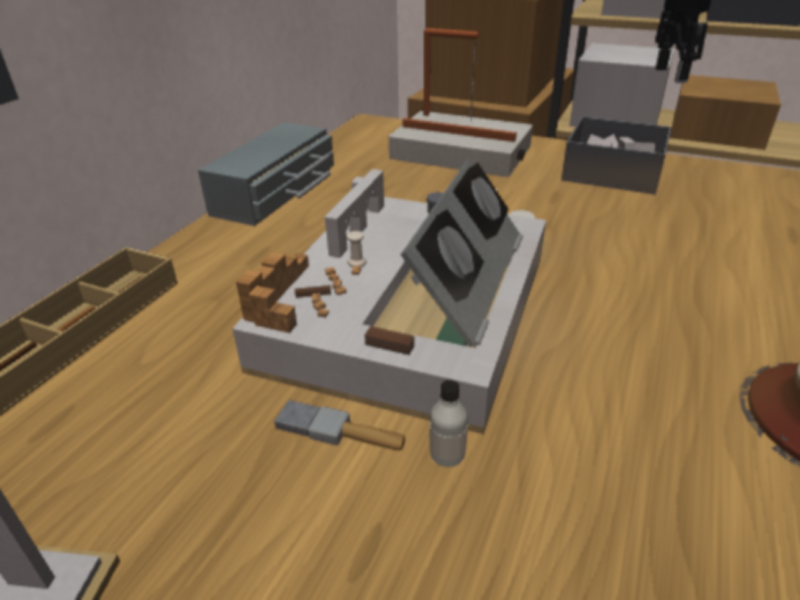

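The top view shows the deck corners at about (290,418), (566,394), (281,210) and (539,188), and the open hatch spans (330,393) to (535,306). I'll fit the plinth pose and hatch angle from both views.

```bash
cat > h.py <<'E'
from workcell import robot
import cv2,numpy as np
from scipy.optimize import least_squares
from scipy.spatial.transform import Rotation as R
np.set_printoptions(precision=4,suppress=True)
CAM={n:robot.camera_model(n) for n in("side","top")}
def proj(n,P):
    c=CAM[n];T=np.linalg.inv(c["pose"]);p=np.atleast_2d(P)@T[:3,:3].T+T[:3,3]
    q=p@c["camera_matrix"].T;return q[:,:2]/q[:,2:]
def plinth2w(x,y,yaw,P):
    return np.atleast_2d(P)@R.from_euler('z',yaw).as_matrix().T+[x,y,0]
def hatch(q,P):  # hatch frame -> plinth frame, at angle q
    P=np.atleast_2d(P);c,s=np.cos(q),np.sin(q)
    return np.c_[-.12+P[:,0]*c-P[:,2]*s,P[:,1],.078+P[:,0]*s+P[:,2]*c]
E
cat > fit.py <<'E'
from h import *
hp=np.array([[0,.15,0],[0,-.15,0],[.148,.15,0],[.148,-.15,0],[.1,.082,.018],[.1,-.082,.018]])
dk=[(-.17,.215),(-.17,-.215),(.17,.215),(.17,-.215)]
obs={"top":([(290,418),(566,394),(281,210),(539,188)],[(331,393),(525,380),(320,323),(535,306),(371,354),(486,343)]),
 "side":([(490,393),(545,217),(241,331),None],[(470,338),(519,240),(406,252),(471,164),(459,250),(486,198)])}
def res(p,full=False):
    x,y,yaw,q=p;o=[]
    W=plinth2w(x,y,yaw,np.r_[[(a,b,.078) for a,b in dk],hatch(q,hp)])
    for n,(a,b) in obs.items():
        pr=proj(n,W)
        for u,m in zip(pr,a+b):
            if m is not None:o.append(u-(np.array(m)+.5)*.64+.5)
    return np.array(o) if full else np.ravel(o)
s=least_squares(res,[.6,0,0,.8],loss='soft_l1');print(s.x);print(res(s.x,True))
E
python3 fit.py
```

```text
[ 0.5665 -0.0136  0.0686  0.9702]
[[-0.0394  4.9927]
 [ 1.3895  5.0491]
 [-0.7005  2.768 ]
 [ 0.2581  4.2836]
 [-0.3426 -2.4209]
 [-1.5765 -4.4678]
 [-1.9465  0.7463]
 [ 0.6919  0.25  ]
 [-0.5513 -0.6577]
 [ 0.3712  0.2169]
 [ 5.1921 -2.5502]
 [ 5.4076  2.3557]
 [-0.5196 -1.0627]
 [-0.128   4.6377]
 [-1.5749 -3.8979]
 [-0.5054 -1.589 ]
 [-0.4485 -4.7291]
 [-2.5875 -0.5944]
 [-0.4257 -1.5459]]
```

```bash
sed -i 's/x,y,yaw,q=p;o/x,y,yaw,q,d=p;o/; s/(a,b,.078) for/(a+d,b,.078) for/; s/0,0,.8\]/0,0,.8,0]/' fit.py
python3 fit.py
```

```text
[ 0.561  -0.0146  0.0714  0.9193  0.016 ]
[[ 0.2309  0.7875]
 [ 1.2078  0.427 ]
 [-0.8108 -0.8494]
 [-0.236   0.2962]
 [ 0.2339  0.052 ]
 [-0.8967 -2.3799]
 [-1.3156  0.9831]
 [ 0.4503  0.1644]
 [-0.0692 -0.0648]
 [ 0.6315  0.6136]
 [-0.0754 -4.2149]
 [ 1.2706  1.563 ]
 [-4.5983 -2.061 ]
 [ 3.0189  4.9604]
 [ 0.5214 -3.773 ]
 [-0.3796  0.2827]
 [-0.8319 -3.1627]
 [-1.9376  0.2623]
 [-0.1015 -0.7759]]
```

```bash
cat > plan.py <<'E'
import json,os,sys
import numpy as np
from scipy.spatial.transform import Rotation as R
from h import plinth2w
POSE=json.load(open('pose.json')) if os.path.exists('pose.json') else [.561,-.0146,.0714]
F='cmd.json'
cmd=json.load(open(F)) if os.path.exists(F) else [.286,-.584,.202,.4549]
def rot(yaw): return R.from_euler('xyz',[np.pi,0,yaw]).as_matrix()
def plan(targets,grip,maxstep=.04,maxturn=7.5):
    """targets: world (x,y,z,yaw), tool straight down. Prints rows in calls of 5, stores commanded pose."""
    c=np.array(cmd,float);rows=[]
    for t in targets:
        t=np.array(t,float);n=int(max(1,np.ceil(np.linalg.norm(t[:3]-c[:3])/maxstep-1e-6),np.ceil(abs(np.degrees(t[3]-c[3]))/maxturn-1e-6)))
        for k in range(n):
            d=(t-c)/(n-k);s=np.round(rot(c[3]).T@d[:3]/.05,2)+0.;w=round(-np.degrees(d[3])/8,2)+0.
            c[:3]+=rot(c[3])@s*.05;c[3]-=np.radians(8*w);rows.append([*map(float,s),0,0,w,grip])
    for i in range(0,len(rows),5):print(json.dumps(rows[i:i+5]))
    print('end cmd',c.round(4),len(rows));json.dump(list(c),open(F,'w'))
def P(x,y,z,yawrel):  # plinth frame -> world target
    return [*plinth2w(*POSE,[x,y,z])[0],POSE[2]+yawrel]
E
python3 - <<'E'
from plan import *
plan([[.34,-.35,.30,1.0],[.46,-.03,.30,POSE[2]+np.pi/2],P(-.088,0,.205,np.pi/2)],0,.05)
E
```

```text
[[0.5, -0.62, -0.33, 0, 0, -0.65, 0], [0.56, -0.57, -0.33, 0, 0, -0.65, 0], [0.61, -0.52, -0.33, 0, 0, -0.65, 0], [0.65, -0.46, -0.32, 0, 0, -0.65, 0], [0.7, -0.41, -0.32, 0, 0, -0.65, 0]]
[[0.72, -0.34, -0.33, 0, 0, -0.65, 0], [0.95, -0.21, 0.0, 0, 0, -0.66, 0], [0.97, -0.12, 0.0, 0, 0, -0.66, 0], [0.98, -0.03, 0.0, 0, 0, -0.66, 0], [0.97, 0.07, 0.0, 0, 0, -0.66, 0]]
[[0.97, 0.15, 0.0, 0, 0, -0.65, 0], [0.95, 0.24, 0.0, 0, 0, -0.66, 0], [0.92, 0.33, 0.0, 0, 0, -0.65, 0], [0.08, 0.14, 0.95, 0, 0, 0.0, 0], [0.08, 0.14, 0.95, 0, 0, 0.0, 0]]
end cmd [ 0.4733 -0.0208  0.205   1.6417] 15
```

Call:
{"name": "carry_out", "arguments": {
  "deltas": [
    [[0.5, -0.62, -0.33, 0, 0, -0.65, 0], [0.56, -0.57, -0.33, 0, 0, -0.65, 0], [0.61, -0.52, -0.33, 0, 0, -0.65, 0], [0.65, -0.46, -0.32, 0, 0, -0.65, 0], [0.7, -0.41, -0.32, 0, 0, -0.65, 0]]
  ]
}}

```text
time: 0.72
tool_pos: [0.3305, -0.3873, 0.2833]
eef_rot: [-3.141, -0.0, 0.912]
wrist_force: [1.0, -0.0, -0.0]
grip_width: 0.0002
```

Call:
{"name": "carry_out", "arguments": {
  "deltas": [
    [[0.72, -0.34, -0.33, 0, 0, -0.65, 0], [0.95, -0.21, 0.0, 0, 0, -0.66, 0], [0.97, -0.12, 0.0, 0, 0, -0.66, 0], [0.98, -0.03, 0.0, 0, 0, -0.66, 0], [0.97, 0.07, 0.0, 0, 0, -0.66, 0]]
  ]
}}

```text
time: 1.35
tool_pos: [0.4078, -0.1656, 0.2995]
eef_rot: [-3.141, 0.0, 1.371]
wrist_force: [0.3, -0.7, 0.3]
grip_width: -0.0006
```

Call:
{"name": "carry_out", "arguments": {
  "deltas": [
    [[0.97, 0.15, 0.0, 0, 0, -0.65, 0], [0.95, 0.24, 0.0, 0, 0, -0.66, 0], [0.92, 0.33, 0.0, 0, 0, -0.65, 0], [0.08, 0.14, 0.95, 0, 0, 0.0, 0], [0.08, 0.14, 0.95, 0, 0, 0.0, 0]]
  ]
}}

```text
time: 1.98
tool_pos: [0.4734, -0.0201, 0.2038]
eef_rot: [3.14, 0.0, 1.643]
wrist_force: [1.2, -0.2, -1.2]
grip_width: -0.0001
```

```bash
python3 - <<'E'
from h import *
from plan import *
s=robot.state();print(s['time'],s['tool_pos'],s['eef_rot'])
ims=[robot.capture(n) for n in("top","side")]
a=cv2.resize(ims[0][100:300,150:400],None,fx=1.6,fy=1.6);b=cv2.resize(ims[1][80:280,140:390],None,fx=1.6,fy=1.6)
cv2.imwrite("pics/1.png",np.hstack([a,b])[:,:,::-1])
r=.127
plan([P(-.12+r*np.cos(q)-.0145,0,.078+r*np.sin(q),np.pi/2) for q in np.arange(.95,-.01,-.095)]+[P(-.12+r-.0145,0,.073,np.pi/2)],0,.02)
E
```

```text
1.975 [ 0.4734 -0.0201  0.2038] [3.1401 0.0003 1.6429]
[[0.0, 0.27, 0.24, 0, 0, 0.0, 0], [0.0, 0.28, 0.23, 0, 0, 0.0, 0], [0.0, 0.18, 0.15, 0, 0, 0.0, 0], [0.0, 0.18, 0.17, 0, 0, 0.0, 0], [0.0, 0.16, 0.18, 0, 0, 0.0, 0]]
[[0.0, 0.14, 0.2, 0, 0, 0.0, 0], [0.0, 0.12, 0.21, 0, 0, 0.0, 0], [0.0, 0.1, 0.22, 0, 0, 0.0, 0], [0.0, 0.08, 0.23, 0, 0, 0.0, 0], [0.0, 0.05, 0.23, 0, 0, 0.0, 0]]
[[0.0, 0.04, 0.24, 0, 0, 0.0, 0], [0.0, 0.01, 0.24, 0, 0, 0.0, 0], [0.0, 0.0, 0.1, 0, 0, 0.0, 0]]
end cmd [ 0.5536 -0.0151  0.073   1.6417] 13
```

View pics/1.png

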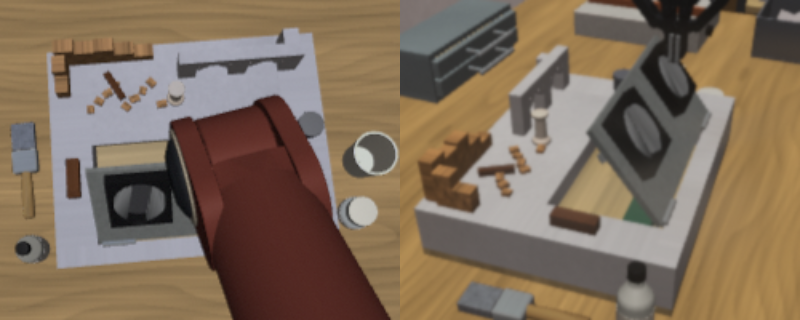

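The fingertips (side panel, about (675,55)) sit over the bare strip between the housings, clear of the face. Time to push.

Call:
{"name": "carry_out", "arguments": {
  "deltas": [
    [[0.0, 0.27, 0.24, 0, 0, 0.0, 0], [0.0, 0.28, 0.23, 0, 0, 0.0, 0], [0.0, 0.18, 0.15, 0, 0, 0.0, 0], [0.0, 0.18, 0.17, 0, 0, 0.0, 0], [0.0, 0.16, 0.18, 0, 0, 0.0, 0]]
  ]
}}

```text
time: 2.7
tool_pos: [0.5272, -0.0169, 0.1563]
eef_rot: [3.141, 0.0, 1.641]
wrist_force: [-0.7, -0.7, 3.2]
grip_width: -0.0
```

Call:
{"name": "carry_out", "arguments": {
  "deltas": [
    [[0.0, 0.14, 0.2, 0, 0, 0.0, 0], [0.0, 0.12, 0.21, 0, 0, 0.0, 0], [0.0, 0.1, 0.22, 0, 0, 0.0, 0], [0.0, 0.08, 0.23, 0, 0, 0.0, 0], [0.0, 0.05, 0.23, 0, 0, 0.0, 0]]
  ]
}}

```text
time: 3.32
tool_pos: [0.5512, -0.0151, 0.101]
eef_rot: [3.141, -0.0, 1.642]
wrist_force: [0.8, 0.4, 2.9]
grip_width: 0.0001
```

Call:
{"name": "carry_out", "arguments": {
  "deltas": [
    [[0.0, 0.04, 0.24, 0, 0, 0.0, 0], [0.0, 0.01, 0.24, 0, 0, 0.0, 0], [0.0, 0.0, 0.1, 0, 0, 0.0, 0], [0, 0, 0, 0, 0, 0, 0]]
  ]
}}

```text
time: 3.82
tool_pos: [0.5519, -0.0151, 0.0718]
eef_rot: [-3.139, 0.0, 1.642]
wrist_force: [0.9, -0.3, -0.5]
grip_width: 0.0003
```

```bash
python3 - <<'E'
from h import *
b=robot.capture("side")[80:280,120:390]
cv2.imwrite("pics/2.png",cv2.resize(b,None,fx=2.9,fy=2.9,interpolation=cv2.INTER_CUBIC)[:,:,::-1])
s=robot.state();print(s['wrist_force'],s['moment'])
E
```

```text
[ 0.3561 -0.6908  0.9245] [0.0231 0.0403 0.0133]
```

View pics/2.png

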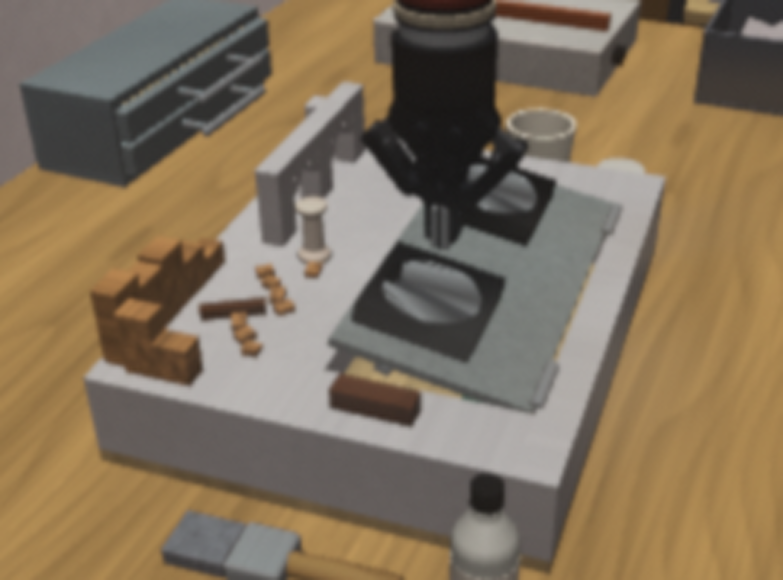

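```bash
python3 - <<'E'
from h import *
from plan import POSE
s=robot.state()
print('tcp px',(proj('side',s['tool_pos'])-[120,80])*2.9)
for q in(0,.05,.1,.15,.2):
    hp=[[0,.15,0],[0,-.15,0],[.148,.15,0],[.148,-.15,0],[.13,0,0]]+[[.1+a,.082+b,.018] for a in(-.044,.044) for b in(-.044,.044)]
    print(q,((proj('side',plinth2w(*POSE,hatch(q,hp)))-[120,80])*2.9).round(0).tolist())
print(((proj('side',plinth2w(*POSE,[[x+.016,y,.078] for x in(-.17,.17) for y in(.215,-.215)]))-[120,80])*2.9).round(0).tolist())
E
```

```text
tcp px [[443.1094 273.5707]]
0 [[533.0, 409.0], [616.0, 202.0], [328.0, 366.0], [455.0, 178.0], [421.0, 263.0], [498.0, 285.0], [463.0, 351.0], [388.0, 265.0], [345.0, 328.0]]
0.05 [[533.0, 409.0], [616.0, 202.0], [328.0, 358.0], [455.0, 170.0], [421.0, 257.0], [499.0, 282.0], [465.0, 348.0], [389.0, 258.0], [346.0, 320.0]]
0.1 [[533.0, 409.0], [616.0, 202.0], [328.0, 350.0], [456.0, 163.0], [422.0, 250.0], [501.0, 279.0], [466.0, 346.0], [391.0, 250.0], [348.0, 312.0]]
0.15 [[533.0, 409.0], [616.0, 202.0], [329.0, 341.0], [457.0, 156.0], [423.0, 243.0], [502.0, 277.0], [468.0, 343.0], [393.0, 243.0], [350.0, 304.0]]
0.2 [[533.0, 409.0], [616.0, 202.0], [330.0, 333.0], [459.0, 149.0], [424.0, 236.0], [504.0, 274.0], [470.0, 340.0], [395.0, 235.0], [352.0, 297.0]]
[[561.0, 485.0], [667.0, 175.0], [85.0, 376.0], [324.0, 126.0]]
```

```bash
python3 - <<'E'
from h import *
for z in (.2038,.223): print((proj('side',[.4734,-.0201,z])-[140,80])*1.6+[400,0])
import cv2
a=cv2.imread('pics/1.png')[0:110,600:760]; b=cv2.imread('pics/2.png')[150:330,340:520]
cv2.imwrite('pics/3.png',np.hstack([cv2.resize(a,(400,400*110//160)),cv2.resize(b,(275,275))]))
s=robot.state();print(s['time'],s['tool_pos'],s['joint_efforts'],s['wrist_force'])
E
```

```text
[[670.9091  76.1318]]
[[671.8361  62.4583]]
3.875 [ 0.5521 -0.0151  0.0722] [ -0.0371 -41.9043  -3.8536 -11.7502   0.0111  -0.0091  -0.002 ] [ 0.3561 -0.6908  0.9245]
```

View pics/3.png

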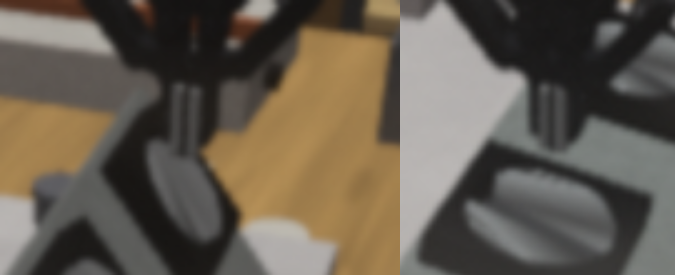

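The tip in the image sits about 19–23 mm above the reported TCP at both poses (for example (674,62) seen against (671,76) projected). The hatch is therefore still about 0.14 rad open. I'll keep pressing and watch the force.

Call:
{"name": "carry_out", "arguments": {
  "deltas": [
    [[0, 0, 0.1, 0, 0, 0, 0], [0, 0, 0.1, 0, 0, 0, 0], [0, 0, 0.1, 0, 0, 0, 0]]
  ]
}}

```text
time: 4.25
tool_pos: [0.5541, -0.015, 0.0578]
eef_rot: [3.14, -0.0, 1.642]
wrist_force: [1.4, 0.4, 1.7]
grip_width: -0.0001
```

Call:
{"name": "carry_out", "arguments": {
  "deltas": [
    [[0, 0, 0.04, 0, 0, 0, 0], [0, 0, 0.04, 0, 0, 0, 0]]
  ]
}}

```text
time: 4.5
tool_pos: [0.5535, -0.0149, 0.0537]
eef_rot: [3.141, -0.0, 1.642]
wrist_force: [1.6, -0.3, 1.8]
grip_width: 0.0001
```

Call:
{"name": "carry_out", "arguments": {
  "deltas": [
    [[0, 0, 0.04, 0, 0, 0, 0], [0, 0, 0.04, 0, 0, 0, 0]]
  ]
}}

```text
time: 4.75
tool_pos: [0.5534, -0.0149, 0.0497]
eef_rot: [3.141, -0.0, 1.642]
wrist_force: [2.1, 0.4, 1.2]
grip_width: 0.0002
```

Call:
{"name": "carry_out", "arguments": {
  "deltas": [
    [[0, 0, 0.04, 0, 0, 0, 0], [0, 0, 0, 0, 0, 0, 0]]
  ]
}}

```text
time: 5.0
tool_pos: [0.5534, -0.015, 0.0485]
eef_rot: [3.141, 0.0, 1.642]
wrist_force: [-0.5, 0.6, 6.7]
grip_width: 0.0002
```

```bash
python3 - <<'E'
from h import *
b=robot.capture("side")[100:260,160:370]
cv2.imwrite("pics/4.png",cv2.resize(b,None,fx=3.6,fy=3.6,interpolation=cv2.INTER_CUBIC)[:,:,::-1])
s=robot.state();print(s['tool_pos'],s['wrist_force'],s['moment'],robot.grip_depth)
E
```

```text
[ 0.5533 -0.015   0.0485] [-0.5059 -0.7902  6.0553] [ 0.0248 -0.0096 -0.0595] 0.0187
```

View pics/4.png

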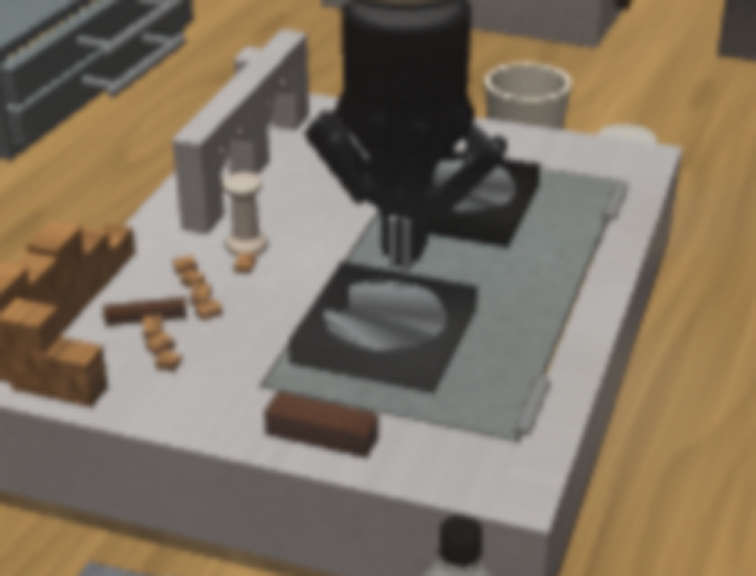

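The hatch now looks flush, and the force is starting to rise at the stop. I'll press a little more to be sure.

Call:
{"name": "carry_out", "arguments": {
  "deltas": [
    [[0, 0, 0.04, 0, 0, 0, 0], [0, 0, 0, 0, 0, 0, 0]]
  ]
}}

```text
time: 5.3
tool_pos: [0.5534, -0.015, 0.0484]
eef_rot: [3.141, 0.001, 1.642]
wrist_force: [-4.1, -1.1, 17.3]
grip_width: -0.0003
```

Call:
{"name": "carry_out", "arguments": {
  "deltas": [
    [[0, 0, 0.04, 0, 0, 0, 0], [0, 0, 0, 0, 0, 0, 0]]
  ]
}}

```text
time: 5.55
tool_pos: [0.5535, -0.015, 0.0483]
eef_rot: [3.14, 0.002, 1.642]
wrist_force: [-6.2, -1.3, 30.2]
grip_width: -0.0
```

```bash
python3 - <<'E'
from h import *
for z in (.0485,.067,.078): print((proj('side',[.5534,-.015,z])-[160,100])*3.6)
import json; json.dump([.5536,-.0151,.044,1.6417],open('cmd.json','w'))
import importlib,plan
plan.plan([[.5536,-.0151,.134,1.6417],[.40,-.30,.16,1.2]],25,.06)
E
```

```text
[[403.8838 297.6157]]
[[404.0724 274.0172]]
[[404.1867 259.721 ]]
[[0.0, 0.0, -0.9, 0, 0, 0.0, 25], [0.0, 0.0, -0.9, 0, 0, 0.0, 25], [-0.91, -0.58, -0.09, 0, 0, 0.53, 25], [-0.95, -0.51, -0.09, 0, 0, 0.53, 25], [-0.99, -0.44, -0.08, 0, 0, 0.53, 25]]
[[-1.02, -0.36, -0.09, 0, 0, 0.52, 25], [-1.04, -0.29, -0.08, 0, 0, 0.53, 25], [-1.05, -0.21, -0.09, 0, 0, 0.52, 25]]
end cmd [ 0.3999 -0.2999  0.16    1.2005] 8
```

Call:
{"name": "carry_out", "arguments": {
  "deltas": [
    [[0.0, 0.0, -0.9, 0, 0, 0.0, 25], [0.0, 0.0, -0.9, 0, 0, 0.0, 25], [-0.91, -0.58, -0.09, 0, 0, 0.53, 25], [-0.95, -0.51, -0.09, 0, 0, 0.53, 25], [-0.99, -0.44, -0.08, 0, 0, 0.53, 25]]
  ]
}}

```text
time: 6.18
tool_pos: [0.4738, -0.1586, 0.1463]
eef_rot: [-3.139, 0.0, 1.418]
wrist_force: [0.8, 0.5, 0.6]
grip_width: 0.0248
```

Call:
{"name": "carry_out", "arguments": {
  "deltas": [
    [[-1, -0.36, -0.09, 0, 0, 0.52, 25], [-1, -0.29, -0.08, 0, 0, 0.53, 25], [-1, -0.21, -0.09, 0, 0, 0.52, 25]]
  ]
}}

```text
time: 6.55
tool_pos: [0.3985, -0.2952, 0.1591]
eef_rot: [-3.138, -0.001, 1.198]
wrist_force: [-0.1, -0.6, 1.1]
grip_width: 0.0249
```

```bash
python3 - <<'E'
from h import *
s=robot.state();print(s['time'],s['tool_pos'],s['eef_rot'],s['wrist_force'],s['grip_width'])
t=robot.capture("top");b=robot.capture("side")
cv2.imwrite("pics/top5.png",t[:,:,::-1]);cv2.imwrite("pics/side5.png",b[:,:,::-1])
A=cv2.resize(t[170:270,180:370],None,fx=4.2,fy=4.2,interpolation=cv2.INTER_CUBIC)[:, :798]
cv2.imwrite("pics/5.png",A[:,:,::-1])
E
```

```text
6.55 [ 0.3985 -0.2952  0.1591] [-3.1384 -0.0006  1.1978] [-0.1198 -0.5547  1.0887] 0.02494381720049693
```

View pics/5.png

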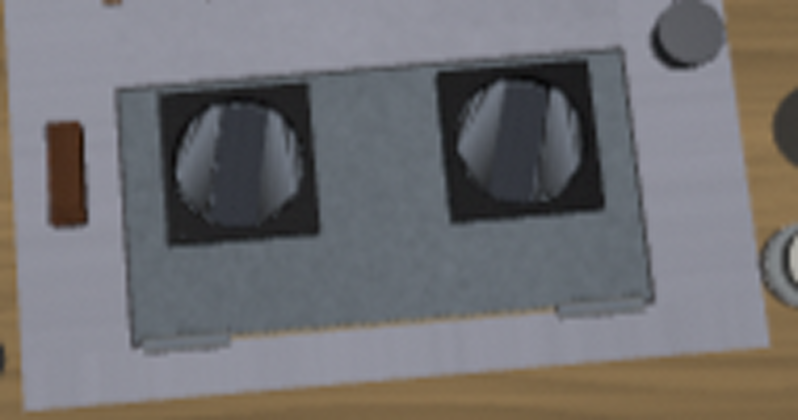

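```bash
cat > fit2.py <<'E'
from h import *
import json
hs=lambda sy:[[.1+a,sy*.082+b,.018] for a,b in((.044,.044),(.044,-.044),(-.044,-.044),(-.044,.044))]
P=np.array([[0,.15,0],[0,-.15,0],[.148,.15,0],[.148,-.15,0]]+hs(1)+hs(-1))
m=np.array([(132,347),(655,301),(115,89),(622,47),(161,98),(307,84),(320,233),(169,246),(436,71),(588,60),(605,208),(450,222)],float)
px=lambda m:(np.array(m,float)+.5)/4.2-.5+[180,170]
f=lambda p:(proj('top',plinth2w(p[0],p[1],p[2],hatch(p[3],P)))-px(m))
s=least_squares(lambda p:f(p).ravel(),[.561,-.015,.07,0],loss='soft_l1',f_scale=.5);print(s.x);print(f(s.x))
s3=least_squares(lambda p:f([*p,0]).ravel(),[.561,-.015,.07],loss='soft_l1',f_scale=.5);print(s3.x,np.abs(f([*s3.x,0])).mean())
p=s3.x;json.dump([float(v) for v in p],open('pose.json','w'))
c=CAM['top']
def back(u,z):
    d=c['pose'][:3,:3]@np.linalg.solve(c['camera_matrix'],[*u,1]);o=c['pose'][:3,3];return o+d*(z-o[2])/d[2]
for nm,a,b,ctr in(('L',(236,223),(244,105),(239,164)),('R',(511,199),(528,81),(521,141))):
    A,B=back(px(a),.08),back(px(b),.08);d=B-A;y=np.arctan2(d[1],d[0])
    print(nm,'slot ang',p[2]-y,'disc ctr',back(px(ctr),.094),'model',plinth2w(*p,[-.02,.082 if nm=='L' else -.082,0]))
E
python3 fit2.py
```

```text
[ 0.5582 -0.0135  0.073   0.0524]
[[ 0.4482  0.4206]
 [-0.986   0.4109]
 [ 0.1897  1.314 ]
 [-0.0951  1.1621]
 [-1.5783 -1.0729]
 [-0.0613 -0.7993]
 [ 0.0448 -0.0018]
 [-0.767   0.109 ]
 [ 0.3909 -0.3326]
 [ 0.0982 -0.7411]
 [ 0.1414  0.0247]
 [ 0.6735 -0.1368]]
[ 0.5579 -0.0141  0.0721] 0.5553070933433718
L slot ang 0.1454990237221055 disc ctr [0.5316 0.0658 0.094 ] model [[0.532  0.0663 0.    ]]
R slot ang 0.2540950961534448 disc ctr [ 0.5429 -0.0978  0.094 ] model [[ 0.5438 -0.0973  0.    ]]
```

```bash
python3 - <<'E'
import json; json.dump([.4016,-.2947,.16,1.2005],open('cmd.json','w'))
from plan import *
t=P(-.02,-.082,.13,np.pi/2-.254)
plan([t,[*t[:2],.09,t[3]]],25,.045)
E
```

```text
[[0.79, 0.2, 0.1, 0, 0, -0.22, 25], [0.78, 0.23, 0.1, 0, 0, -0.23, 25], [0.77, 0.25, 0.1, 0, 0, -0.22, 25], [0.76, 0.28, 0.1, 0, 0, -0.23, 25], [0.75, 0.3, 0.1, 0, 0, -0.22, 25]]
[[0.74, 0.32, 0.1, 0, 0, -0.23, 25], [0.0, 0.0, 0.8, 0, 0, 0.0, 25]]
end cmd [ 0.5436 -0.0974  0.09    1.389 ] 7
```

Call:
{"name": "carry_out", "arguments": {
  "deltas": [
    [[0.79, 0.2, 0.1, 0, 0, -0.22, 25], [0.78, 0.23, 0.1, 0, 0, -0.23, 25], [0.77, 0.25, 0.1, 0, 0, -0.22, 25], [0.76, 0.28, 0.1, 0, 0, -0.23, 25], [0.75, 0.3, 0.1, 0, 0, -0.22, 25]]
  ]
}}

```text
time: 7.28
tool_pos: [0.5188, -0.1279, 0.1338]
eef_rot: [-3.139, -0.0, 1.359]
wrist_force: [-0.7, -0.1, -0.5]
grip_width: 0.0248
```

Call:
{"name": "carry_out", "arguments": {
  "deltas": [
    [[0.74, 0.32, 0.1, 0, 0, -0.23, 25], [0.0, 0.0, 0.8, 0, 0, 0.0, 25], [0, 0, 0, 0, 0, 0, 25]]
  ]
}}

```text
time: 7.65
tool_pos: [0.5391, -0.096, 0.0867]
eef_rot: [-3.132, 0.001, 1.391]
wrist_force: [-0.2, -0.6, 0.1]
grip_width: 0.0249
```

```bash
python3 - <<'E'
from h import *
from plan import POSE
s=robot.state();print(s['time'],s['tool_pos'],s['eef_rot'],s['wrist_force'],s['grip_width'])
b=robot.capture("side");o=np.array([230,110]);k=7
A=cv2.resize(b[110:190,230:340],None,fx=k,fy=k,interpolation=cv2.INTER_CUBIC)[:,:,::-1]
cv2.imwrite("pics/6.png",A)
q=s['eef_rot'][2];j=np.array([np.sin(q),-np.cos(q),0]);i=np.array([np.cos(q),np.sin(q),0])
for z in(.09,.11,.12):
    print(z,[((proj('side',[*s['tool_pos'][:2],z]+a*j*.027+b*i*.011)[0]-o+.5)*k-.5).round().tolist() for a,b in((1,0),(-1,0),(1,1),(1,-1),(-1,1),(-1,-1))])
print(((proj('side',plinth2w(*POSE,[-.02,-.082,.095]))-o)*k).round())
E
```

```text
7.65 [ 0.5391 -0.096   0.0867] [-3.1318  0.0005  1.391 ] [-0.213  -0.5538  0.1394] 0.024924042361368904
0.09 [[358.0, 283.0], [491.0, 324.0], [342.0, 296.0], [374.0, 271.0], [476.0, 338.0], [507.0, 311.0]]
0.11 [[359.0, 233.0], [494.0, 273.0], [342.0, 246.0], [375.0, 221.0], [478.0, 286.0], [510.0, 260.0]]
0.12 [[359.0, 208.0], [496.0, 247.0], [343.0, 220.0], [376.0, 195.0], [480.0, 260.0], [511.0, 234.0]]
[[410. 284.]]
```

View pics/6.png

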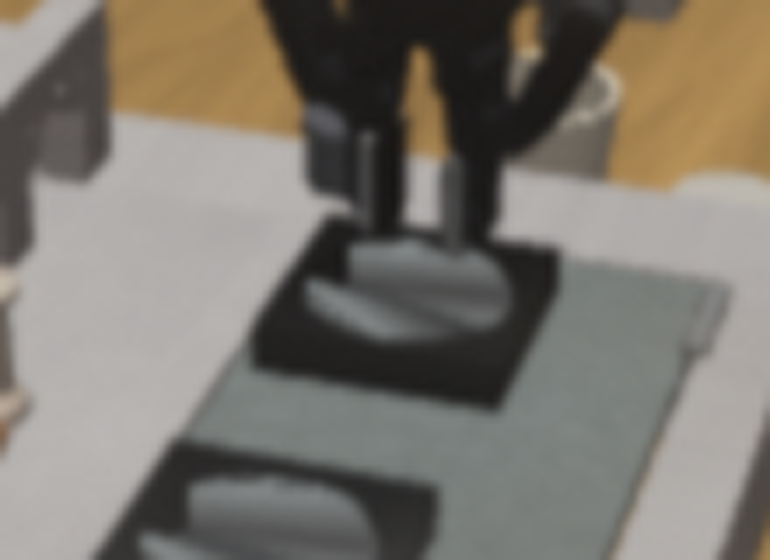

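```bash
python3 - <<'E'
import json; json.dump([.5391,-.0960,.0867,1.391],open('cmd.json','w'))
from plan import *
t=P(-.02,-.082,.07,np.pi/2-.254)
plan([t,[*t[:2],.062,t[3]],[*t[:2],.056,t[3]]],25,.01)
E
```

```text
[[0.0, 0.05, 0.17, 0, 0, 0.01, 25], [-0.01, 0.05, 0.16, 0, 0, 0.01, 25], [0.0, 0.0, 0.16, 0, 0, 0.0, 25], [0.0, 0.0, 0.12, 0, 0, 0.0, 25]]
end cmd [ 0.5439 -0.0974  0.0562  1.3882] 4
```

Call:
{"name": "carry_out", "arguments": {
  "deltas": [
    [[0.0, 0.05, 0.17, 0, 0, 0.01, 25], [-0.01, 0.05, 0.16, 0, 0, 0.01, 25], [0, 0, 0, 0, 0, 0, 25]]
  ]
}}

```text
time: 8.07
tool_pos: [0.5475, -0.0991, 0.073]
eef_rot: [-3.141, 0.0, 1.385]
wrist_force: [-0.3, -0.4, 0.4]
grip_width: 0.0251
```

Call:
{"name": "carry_out", "arguments": {
  "deltas": [
    [[0.0, 0.0, 0.08, 0, 0, 0.0, 25], [0.0, 0.0, 0.08, 0, 0, 0.0, 25]]
  ]
}}

```text
time: 8.32
tool_pos: [0.5477, -0.0986, 0.0652]
eef_rot: [3.141, -0.0, 1.386]
wrist_force: [0.1, 0.5, -0.7]
grip_width: 0.0251
```

Call:
{"name": "carry_out", "arguments": {
  "deltas": [
    [[0.01, -0.08, 0.02, 0, 0, 0.0, 25], [0.0, 0.0, 0.0, 0, 0, 0.0, 25]]
  ]
}}

```text
time: 8.57
tool_pos: [0.5433, -0.0971, 0.0641]
eef_rot: [-3.141, -0.0, 1.386]
wrist_force: [-0.4, -0.1, 0.8]
grip_width: 0.0248
```

Call:
{"name": "carry_out", "arguments": {
  "deltas": [
    [[0.0, 0, 0.06, 0, 0, 0.0, 25], [0.0, 0.0, 0.04, 0, 0, 0.0, 25]]
  ]
}}

```text
time: 8.82
tool_pos: [0.5439, -0.0974, 0.0591]
eef_rot: [3.142, -0.0, 1.386]
wrist_force: [-0.2, 0.9, 0.8]
grip_width: 0.0248
```

Call:
{"name": "carry_out", "arguments": {
  "deltas": [
    [[0.0, 0, 0.06, 0, 0, 0.0, 25], [0.0, 0.0, 0.04, 0, 0, 0.0, 25]]
  ]
}}

```text
time: 9.07
tool_pos: [0.5437, -0.0974, 0.054]
eef_rot: [-3.141, -0.0, 1.386]
wrist_force: [0.4, -0.0, -0.2]
grip_width: 0.0249
```

Call:
{"name": "carry_out", "arguments": {
  "deltas": [
    [[0.0, 0, 0.04, 0, 0, 0.0, 25], [0.0, 0.0, 0.04, 0, 0, 0.0, 25]]
  ]
}}

```text
time: 9.32
tool_pos: [0.5439, -0.0974, 0.0503]
eef_rot: [3.142, -0.0, 1.386]
wrist_force: [-2.2, 0.2, 12.5]
grip_width: 0.0247
```

Contact is at reported z 0.050, which is the slot floor (the disc top would have been 0.065). I'll back off 2.5 mm and turn.

Call:
{"name": "carry_out", "arguments": {
  "deltas": [
    [[0.0, 0, -0.06, 0, 0, 0.0, 25], [0.0, 0.0, 0, 0, 0, 0.9, 25], [0.0, 0.0, 0, 0, 0, 0.9, 25], [0.0, 0.0, 0, 0, 0, 0.9, 25], [0.0, 0.0, 0, 0, 0, 0.9, 25]]
  ]
}}

```text
time: 9.95
tool_pos: [0.5442, -0.0973, 0.0534]
eef_rot: [3.141, -0.001, 0.88]
wrist_force: [0.1, -0.4, -0.4]
grip_width: 0.0251
```

```bash
python3 -c "
from h import *
s=robot.state();print(s['tool_pos'],s['eef_rot'],s['wrist_force'],s['moment'])"
```

```text
[ 0.5442 -0.0973  0.0534] [ 3.1409 -0.0005  0.8803] [ 0.1342 -0.4295 -0.3956] [-0.0315 -0.0862  0.0127]
```

Call:
{"name": "carry_out", "arguments": {
  "deltas": [
    [[0.0, 0, 0, 0, 0, 0.9, 25], [0.0, 0.0, 0, 0, 0, 0.9, 25], [0.0, 0.0, 0, 0, 0, 0.9, 25], [0.0, 0.0, 0, 0, 0, 0.9, 25], [0.0, 0.0, 0, 0, 0, 0.9, 25]]
  ]
}}

```text
time: 10.58
tool_pos: [0.5441, -0.0974, 0.0534]
eef_rot: [3.141, -0.001, 0.252]
wrist_force: [1.0, -0.8, 0.3]
grip_width: 0.025
```

Call:
{"name": "carry_out", "arguments": {
  "deltas": [
    [[0.0, 0, 0, 0, 0, 0.6, 25], [0.0, 0.0, 0, 0, 0, 0.6, 25], [0.0, 0.0, 0, 0, 0, 0, 25]]
  ]
}}

```text
time: 10.95
tool_pos: [0.544, -0.0974, 0.0534]
eef_rot: [3.141, -0.0, 0.089]
wrist_force: [0.2, -1.3, 0.2]
grip_width: 0.0248
```

```bash
python3 -c "
from h import *
s=robot.state();print(s['tool_pos'],s['eef_rot'],s['wrist_force'],s['moment'])"
```

```text
[ 0.544  -0.0974  0.0534] [ 3.1413 -0.0003  0.0888] [ 0.2411 -1.2508  0.2247] [-0.1101  0.016   0.0607]
```

Call:
{"name": "carry_out", "arguments": {
  "deltas": [
    [[0.0, 0, 0, 0, 0, 0.5, 25], [0.0, 0.0, 0, 0, 0, 0.5, 25], [0.0, 0.0, 0, 0, 0, 0, 25]]
  ]
}}

```text
time: 11.32
tool_pos: [0.5439, -0.0974, 0.0534]
eef_rot: [3.142, -0.0, -0.05]
wrist_force: [-1.1, -0.3, 1.2]
grip_width: 0.0251
```

```bash
python3 -c "
from h import *
s=robot.state();print(s['tool_pos'],s['eef_rot'],s['wrist_force'],s['moment'])"
```

```text
[ 0.5439 -0.0974  0.0534] [ 3.1416 -0.0003 -0.0501] [-1.0825 -0.2603  1.2294] [-0.1311  0.0397  0.0059]
```

Call:
{"name": "carry_out", "arguments": {
  "deltas": [
    [[0.0, 0, 0, 0, 0, 0.5, 25], [0.0, 0.0, 0, 0, 0, 0.5, 25], [0.0, 0.0, 0, 0, 0, 0, 25]]
  ]
}}

```text
time: 11.7
tool_pos: [0.5439, -0.0968, 0.0535]
eef_rot: [3.141, 0.0, -0.184]
wrist_force: [-1.1, 0.3, 3.3]
grip_width: 0.0254
```

```bash
python3 -c "
from h import *
s=robot.state();print(s['tool_pos'],s['eef_rot'],s['wrist_force'],s['moment'],s['joint_efforts'])"
```

```text
[ 0.5439 -0.0968  0.0535] [ 3.1413  0.0002 -0.1844] [-1.1039  0.2794  3.2736] [-0.0941  0.2607  1.011 ] [  0.9236 -40.9911   2.5312 -10.8656  -0.8965  -0.2648  -1.0388]
```

The moment has risen to 1.0 N m, so this fastener is at its stop. I'll relax, lift, and look at it while heading to the left one.

```bash
python3 - <<'E'
import json; json.dump([.5439,-.0970,.13,-.10],open('cmd.json','w'))
from plan import *
t=P(-.02,.082,.11,np.pi/2-.145)
plan([[.5439,-.097,.13,.05],t],25,.06)
E
```

```text
[[0.0, 0.0, 0.0, 0, 0, -0.54, 25], [0.0, 0.0, 0.0, 0, 0, -0.53, 25], [-0.01, -0.27, 0.03, 0, 0, -0.86, 25], [0.03, -0.27, 0.03, 0, 0, -0.86, 25], [0.06, -0.27, 0.03, 0, 0, -0.87, 25]]
[[0.09, -0.26, 0.03, 0, 0, -0.86, 25], [0.12, -0.24, 0.03, 0, 0, -0.87, 25], [0.15, -0.23, 0.04, 0, 0, -0.86, 25], [0.18, -0.21, 0.03, 0, 0, -0.87, 25], [0.2, -0.19, 0.04, 0, 0, -0.86, 25]]
[[0.22, -0.16, 0.03, 0, 0, -0.87, 25], [0.24, -0.13, 0.04, 0, 0, -0.86, 25], [0.25, -0.1, 0.03, 0, 0, -0.87, 25], [0.26, -0.08, 0.04, 0, 0, -0.86, 25]]
end cmd [0.5318 0.0663 0.11   1.4973] 14
```

Call:
{"name": "carry_out", "arguments": {
  "deltas": [
    [[0, 0, 0, 0, 0, -0.9, 25], [0, 0, -0.3, 0, 0, 0, 25], [0, 0, -0.6, 0, 0, 0, 25], [0, 0, -0.64, 0, 0, 0, 25], [0, 0, 0, 0, 0, 0, 25]]
  ]
}}

```text
time: 12.32
tool_pos: [0.546, -0.0979, 0.1336]
eef_rot: [-3.142, -0.007, -0.069]
wrist_force: [0.2, 0.3, -0.6]
grip_width: 0.025
```

Call:
{"name": "carry_out", "arguments": {
  "deltas": [
    [[0.0, 0.0, 0.0, 0, 0, -0.27, 25], [0.0, 0.0, 0.0, 0, 0, -0.53, 25], [-0.01, -0.27, 0.03, 0, 0, -0.86, 25], [0.03, -0.27, 0.03, 0, 0, -0.86, 25], [0.06, -0.27, 0.03, 0, 0, -0.87, 25]]
  ]
}}

```text
time: 12.95
tool_pos: [0.5399, -0.0561, 0.1244]
eef_rot: [-3.14, 0.003, 0.411]
wrist_force: [-0.6, -0.6, -0.4]
grip_width: 0.025
```

Call:
{"name": "carry_out", "arguments": {
  "deltas": [
    [[0.09, -0.26, 0.03, 0, 0, -0.86, 25], [0.12, -0.24, 0.03, 0, 0, -0.87, 25], [0.15, -0.23, 0.04, 0, 0, -0.86, 25], [0.18, -0.21, 0.03, 0, 0, -0.87, 25], [0.2, -0.19, 0.04, 0, 0, -0.86, 25]]
  ]
}}

```text
time: 13.58
tool_pos: [0.5351, 0.0122, 0.116]
eef_rot: [-3.139, 0.001, 1.015]
wrist_force: [0.8, 0.6, 0.9]
grip_width: 0.0249
```

Call:
{"name": "carry_out", "arguments": {
  "deltas": [
    [[0.22, -0.16, 0.03, 0, 0, -0.87, 25], [0.24, -0.13, 0.04, 0, 0, -0.86, 25], [0.25, -0.1, 0.03, 0, 0, -0.87, 25], [0.26, -0.08, 0.04, 0, 0, -0.86, 25], [0, 0, 0, 0, 0, 0, 25]]
  ]
}}

```text
time: 14.2
tool_pos: [0.5311, 0.0671, 0.1092]
eef_rot: [-3.139, -0.001, 1.495]
wrist_force: [-0.4, -0.6, -0.3]
grip_width: 0.0249
```

```bash
python3 - <<'E'
from h import *
from plan import P
s=robot.state();y=s['eef_rot'][2];t=P(-.02,.082,0,np.pi/2-.145)
print(s['tool_pos'],s['eef_rot'],t)
d=np.array(t[:2])-s['tool_pos'][:2];print('dx,dy tool units',(d@[np.cos(y),np.sin(y)])/.05,(d@[np.sin(y),-np.cos(y)])/.05,'turn',-np.degrees(t[3]-y)/8)
b=robot.capture("side")
cv2.imwrite("pics/7.png",cv2.resize(b[100:220,190:340],None,fx=5,fy=5,interpolation=cv2.INTER_CUBIC)[:,:,::-1])
E
```

```text
[0.5311 0.0671 0.1092] [-3.1386 -0.0008  1.4948] [np.float64(0.5320191102749033), np.float64(0.06629476447990361), np.float64(0.0), 1.4978562000812965]
dx,dy tool units -0.01381357121995364 0.018561712242980786 turn -0.021569269495837984
```

View pics/7.png

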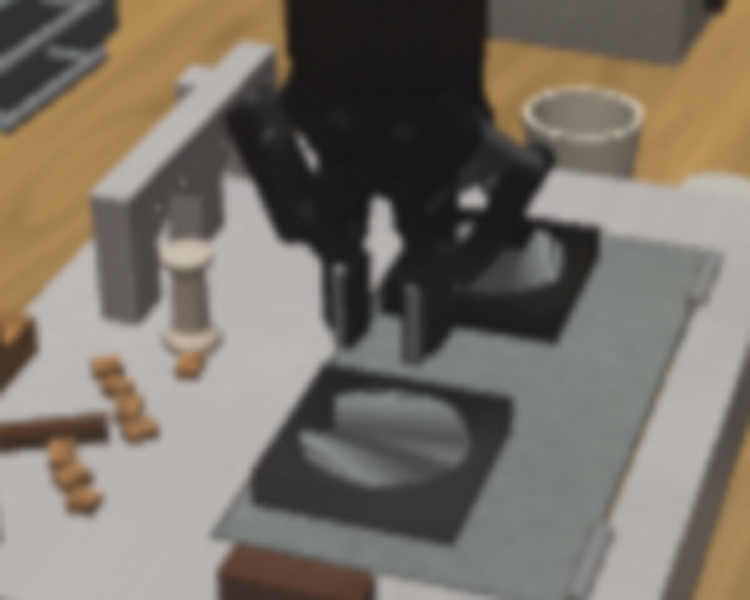

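The tool is about 1 mm off the left fastener's axis, and the right fastener has visibly turned. Descending now.

Call:
{"name": "carry_out", "arguments": {
  "deltas": [
    [[-0.01, 0.02, 0.4, 0, 0, -0.02, 25], [0, 0, 0.4, 0, 0, 0, 25], [0, 0, 0.05, 0, 0, 0, 25], [0, 0, 0, 0, 0, 0, 25]]
  ]
}}

```text
time: 14.75
tool_pos: [0.5335, 0.0649, 0.0679]
eef_rot: [3.142, 0.0, 1.495]
wrist_force: [1.1, -0.6, 0.5]
grip_width: 0.0249
```

Call:
{"name": "carry_out", "arguments": {
  "deltas": [
    [[0, 0, 0.08, 0, 0, 0, 25], [0, 0, 0.08, 0, 0, 0, 25], [0, 0, 0, 0, 0, 0, 25]]
  ]
}}

```text
time: 15.12
tool_pos: [0.5331, 0.0654, 0.0596]
eef_rot: [-3.141, 0.0, 1.496]
wrist_force: [0.1, 0.9, 0.1]
grip_width: 0.0248
```

Call:
{"name": "carry_out", "arguments": {
  "deltas": [
    [[0, 0, 0.08, 0, 0, 0, 25], [0, 0, 0.03, 0, 0, 0, 25], [0, 0, 0, 0, 0, 0, 25]]
  ]
}}

```text
time: 15.5
tool_pos: [0.5332, 0.0654, 0.0541]
eef_rot: [-3.141, 0.0, 1.497]
wrist_force: [0.2, -0.2, 1.0]
grip_width: 0.0248
```

Call:
{"name": "carry_out", "arguments": {
  "deltas": [
    [[0.02, -0.02, 0, 0, 0, 0.9, 25], [0, 0, 0, 0, 0, 0.9, 25], [0, 0, 0, 0, 0, 0.9, 25], [0, 0, 0, 0, 0, 0.9, 25], [0, 0, 0, 0, 0, 0.9, 25]]
  ]
}}

```text
time: 16.12
tool_pos: [0.5323, 0.0666, 0.0543]
eef_rot: [-3.141, 0.0, 0.865]
wrist_force: [-0.3, -0.3, -0.7]
grip_width: 0.025
```

Call:
{"name": "carry_out", "arguments": {
  "deltas": [
    [[0, 0, 0, 0, 0, 0.9, 25], [0, 0, 0, 0, 0, 0.9, 25], [0, 0, 0, 0, 0, 0.9, 25], [0, 0, 0, 0, 0, 0.9, 25], [0, 0, 0, 0, 0, 0.9, 25]]
  ]
}}

```text
time: 16.75
tool_pos: [0.5324, 0.0668, 0.0543]
eef_rot: [-3.141, -0.0, 0.237]
wrist_force: [0.2, 0.1, -0.4]
grip_width: 0.0251
```

Call:
{"name": "carry_out", "arguments": {
  "deltas": [
    [[0, 0, 0, 0, 0, 0.7, 25], [0, 0, 0, 0, 0, 0.7, 25], [0, 0, 0, 0, 0, 0.7, 25], [0, 0, 0, 0, 0, 0.5, 25], [0, 0, 0, 0, 0, 0, 25]]
  ]
}}

```text
time: 17.38
tool_pos: [0.5325, 0.0669, 0.0543]
eef_rot: [-3.142, -0.0, -0.121]
wrist_force: [0.8, 1.1, 0.0]
grip_width: 0.0253
```

```bash
python3 -c "
from h import *
s=robot.state();print(s['tool_pos'],s['eef_rot'],s['wrist_force'],s['moment'])"
```

```text
[0.5325 0.0669 0.0543] [-3.1415 -0.0003 -0.121 ] [0.8313 1.0785 0.0206] [ 0.0235 -0.0622  0.1422]
```

Call:
{"name": "carry_out", "arguments": {
  "deltas": [
    [[0, 0, 0, 0, 0, 0.3, 25], [0, 0, 0, 0, 0, 0.3, 25], [0, 0, 0, 0, 0, 0, 25]]
  ]
}}

```text
time: 17.75
tool_pos: [0.5324, 0.0676, 0.0545]
eef_rot: [-3.141, 0.0, -0.204]
wrist_force: [-0.3, 2.4, 2.2]
grip_width: 0.025
```

```bash
python3 -c "
from h import *
s=robot.state();print(s['tool_pos'],s['eef_rot'],s['wrist_force'],s['moment'])"
```

```text
[0.5324 0.0676 0.0545] [-3.1409  0.0001 -0.2037] [-0.2831  2.4448  2.1925] [0.2205 0.0762 1.0774]
```

Call:
{"name": "carry_out", "arguments": {
  "deltas": [
    [[0, 0, 0, 0, 0, -0.9, 25], [0, 0, -0.3, 0, 0, 0, 25], [0, 0, -0.7, 0, 0, 0, 25], [0, 0, -0.9, 0, 0, 0, 25], [0, 0, -0.3, 0, 0, 0, 25]]
  ]
}}

```text
time: 18.38
tool_pos: [0.5338, 0.066, 0.1678]
eef_rot: [-3.14, -0.005, -0.087]
wrist_force: [0.4, 0.1, -0.2]
grip_width: 0.0252
```

Call:
{"name": "carry_out", "arguments": {
  "deltas": [
    [[-0.25, 0.9, 0, 0, 0, -0.5, 25], [-0.25, 0.9, 0, 0, 0, -0.5, 25], [-0.25, 0.9, 0, 0, 0, 0, 25], [-0.25, 0.9, 0, 0, 0, 0, 25], [-0.25, 0.9, 0, 0, 0, 0, 25]]
  ]
}}

```text
time: 19.0
tool_pos: [0.4724, -0.1605, 0.1641]
eef_rot: [-3.14, 0.001, 0.054]
wrist_force: [0.6, -0.8, -0.2]
grip_width: 0.0252
```

Call:
{"name": "carry_out", "arguments": {
  "deltas": [
    [[-0.25, 0.9, 0, 0, 0, 0, 25], [-0.25, 0.9, 0, 0, 0, 0, 25], [-0.25, 0.9, 0, 0, 0, 0, 25]]
  ]
}}

```text
time: 19.38
tool_pos: [0.4429, -0.2972, 0.164]
eef_rot: [-3.14, 0.001, 0.054]
wrist_force: [0.4, 0.3, 0.4]
grip_width: 0.0252
```

```bash
python3 - <<'E'
from h import *
s=robot.state();print(s['time'],s['tool_pos'])
t=robot.capture("top");b=robot.capture("side")
A=cv2.resize(t[170:270,180:370],None,fx=4.2,fy=4.2,interpolation=cv2.INTER_CUBIC)[:300]
B=cv2.resize(b[110:250,120:390],(578,300),interpolation=cv2.INTER_CUBIC);B=np.pad(B,((0,0),(0,A.shape[1]-578),(0,0)))
cv2.imwrite("pics/8.png",np.vstack([A,B])[:,:,::-1])
E
```

```text
19.375 [ 0.4429 -0.2972  0.164 ]
```

View pics/8.png

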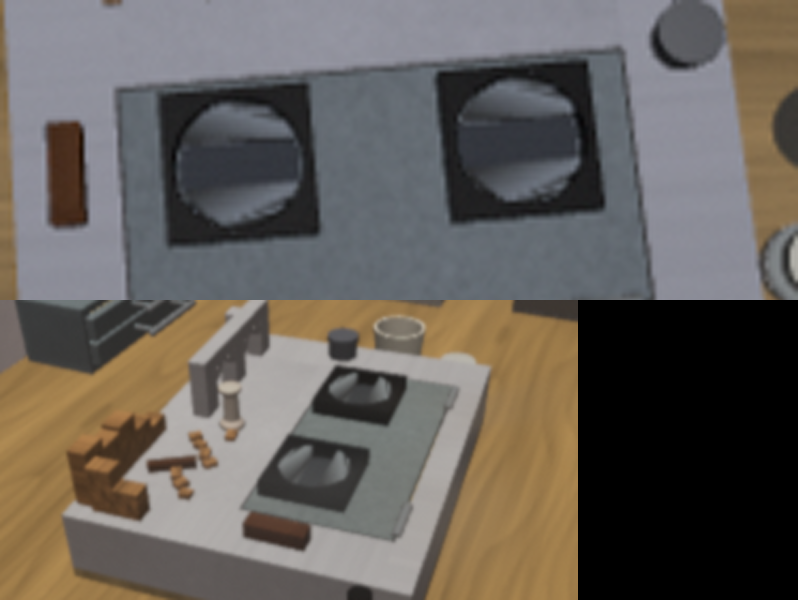

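Both slots now lie parallel to the hinge, with midlines from (178,167) to (300,160) and from (460,142) to (580,134). The hatch is flush and the bystanders haven't moved, so I'm handing in.

```bash
python3 -c "
from workcell import robot
print(robot.sign_off())"
```

```text
the job is handed in; nothing more can be done
None
```

I pushed the hatch shut with the closed fingertips, then turned the right fastener and the left one clockwise to their stops. The job was handed in about 19.4 s into the 61 s allowed, with the arm clear of the model.

**Hatch:** it met a hard stop at about 30 N and looked flush in both camera views. A loose single-view fit to the top image, done after the push but before the fasteners were turned, gave 0.05 rad instead of 0. I put that down to pixel noise, because the hard stop and the fastener depth both fit a shut hatch.

**Fasteners:** each turn ended with the moment jumping from about 0.1 to about 1.0 N m. In the last picture both slots lie parallel to the hinge, to within about 0.03 rad. The bystanders visible in it had not moved; the brush and most of the bottle were outside those crops.

**Height disagreement:** the reported fingertip height was about 30 mm lower than where the tips actually were. That left the first push short, with the hatch still about 0.14 rad open. I corrected it by feeling for contact, and the right slot's floor then came where expected. I did not touch the left slot's floor; I only lowered to a similar depth there.

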